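Run a block under the drill guide to the click stop

TASK

Set the squat wooden block down in the pocket of the drilling jig's sliding carriage, then let go of it, take the carriage by its handle and slide it along the rail so that the block passes under the bridge, until you feel the ball click into its notch. Stop there and finish while still gripping the handle, keeping the carriage in the notch ready for drilling; leave the jar, the screwdriver and the thin strip of wood where they are.

Things in the scene. Friction and masses are not known exactly. Their poses are not given: they have to be found in the camera images.
- block_center (a point): centre of the loose wooden block to be drilled, 38 (its x) x 60 (its y) x 50 mm high (its z), bare pale wood, about 75 g, standing on the bench to the right of the jig (-y side) turned up to 0.8 rad either way. It is the only squat block.
- board: drilling jig, fixed: plywood base 170 x 460 x 18 mm with an aluminium rail 56 mm wide along its y axis (rail top 40 mm above the bench). Origin on the bench, under the pocket's centre when the carriage joint reads 0; the base runs from y = -180 to +280 mm. Bridge over the rail at y = +170 mm, small end stop at y = +276 mm.
- bridge (a point): centre of the underside of the dark steel bridge over the rail, 112 mm above the bench; 50 mm long along y, posts 12 mm thick at x = +-68 mm, brass guide bush on top reaching 136 mm above the bench. A block standing properly in the pocket passes under with 9 mm to spare.
- carriage (a joint): travel of the carriage, m, along the board's +y, 0 to 0.225 (end). Starts at 0 to 0.03, clear of the bridge; slides with 1 to 2 N of friction, stays where left. The unseen notch, set afresh for each job, catches it somewhere from 0.15 to 0.19: it draws the carriage in over the last 4 mm (up to 6 N), then resists going on (or back) with up to 9 N; pushed past, it can be slid back in.
- pocket (a point): centre of the floor of the carriage's pocket, 52.5 mm above the bench, moving with the carriage; axes parallel to the board's. The pocket is open on top, 43 mm (x) by 65 mm (y) inside, with lips 6 mm thick and 8 mm high, so the block stands in it with 2.5 mm of play on each side, its long side along the rail.
- handle_grip (a point): centre of the carriage's handle, an upright dark wooden block 40 (x) by 24 (y) by 50 mm high, standing on the carriage plate 130 mm behind the pocket's centre (-y). This point is 25 mm above the plate, 77.5 mm above the bench; axes as the board's. Free on all sides: take it from above, fingers closing along the rail (y) on its 24 mm width, or across it.
- block: the same loose block as block_center; origin at the centre of its underside.
- ball (a joint): height of the spring-loaded detent ball, m, shown by a 7 mm steel pin in the carriage plate between handle and pocket: about 0 while the ball rides on the flat of the rail, about -0.004 when it sits in the notch. Readings are noisy; the force on the fingers tells the same.
- offcut_center (a point): centre of a thin strip of wood, 22 x 130 x 18 mm, lying on the bench: leave it alone.
- jar_center (a point): centre of a closed glass jar, 68 mm across, 85 mm high: leave it alone.
- driver_grip (a point): handle of a screwdriver lying on the bench: leave it alone.
Mind the look-alikes: they are no part of the job. Of the things shaped like the block, the wooden one is meant.

How it is judged:
By the outcome, as a careful person would: the job done as asked, in the order asked, and still so for the second after the job is handed in, while the arm keeps its last pose, push and grip.
It also fails if it takes over 64 s, if anything falls off the work surface, if the arm or the gripper's body presses on something with over 40 N, if the wrist force passes 120 N, or if a joint passes its speed limit or range.

ROBOT

A 6-joint arm with a two-finger parallel gripper is mounted at the origin on the work surface. World frame = base frame: x ahead of the robot, y to its left, z up, the work surface at z = 0. Lengths are in m, angles in rad, forces in N, time in s.
With the tool pointing down it reaches from about 0.35 to 0.775 m from the base axis. Payload 7.3 kg.
Tool frame: the origin (TCP) lies at the very end of the fingers, on their centre line; the grasp point (between the pads) lies 19 mm behind it; z points along the fingers, y is the line along which they close (so a half turn about z gives the same grasp; the last joint's range is limited). The gripper opens to 92 mm and grips with 3 to 60 N. Pads are 19 mm wide; open, the fingers measure 130 mm over their backs; the gripper's body (75 mm by 190 mm) begins 47 mm behind the grasp point.
Start: joints at [-1.276, 0.342, 1.524, -0, 1.275, -0.146], TCP at [0.224, -0.475, 0.227] pointing down, gripper open.
Joint ranges: [-2.53, 2.53], [-0.77, 2.02], [0.04, 2.7], [-1, 4.14], [0.28, 2.66], [-3.11, 3.11]. Speed limits (rad/s): [2.57, 2.57, 3.14, 3.14, 3.14, 3.14].

INTERFACE

Orientations are given as [roll, pitch, yaw] about the fixed x, y, z axes, in that order (R = Rz(yaw) Ry(pitch) Rx(roll)).
In Python, from cell import robot gives the robot as it stands. The module is installed in compiled form; this text tells all that it offers.
- The arm moves only by the tool arm_command, never from a script. Its argument "moves" is a list of rows, each a list of 3 entries, a list of its own where there are three numbers: the shift along the tool's x, y, z in m, then the turn, a rotation vector about the tool's x, y, z in rad, then the finger opening in m, from 0 to 0.0918. In form: [[[dx, dy, dz], [ax, ay, az], claw], ...]. A call has exactly 5 rows; each row is the pose to reach, as a shift and turn from the pose commanded when the call began, along the tool's axes at that moment; what a row does not reach only later rows make up. A row lasts 1/10 s, in which the tool goes at most 50 mm and 8.59 degrees, less where a joint would pass 70% of its speed; a pose out of reach is approached as far as the arm can. A call with a gripper value outside its range is refused whole. The fingers move at their own pace and stop on an object; "squeeze" is the grip in N (left out, the last holds). Time passes only in rows, so rows that repeat a pose let the fingers close, or fill a call up. It gives the time, the measured TCP pose, the force, the opening and the grip force at its end, in the units of the state.
- robot.observe(): the state, without advancing time (a new reading comes with each control period).
- robot.read_camera(name): name is "scene" or "top" or "wrist"; returns the picture (400x640x3 uint8, red, green, blue); there is no depth.
- robot.camera_model(name): a dict with "fx", "fy", "cx", "cy" (pixels), "R" (3x3) and "t" (3): a world point X has camera coordinates R X + t. Camera axes: x right, y down, z forward; pixel columns grow to the right and rows downward; lengths in m; the calibration is good to about 2 mm. A picture is of the moment at which its call begins: read the wrist's pose just before it. camera_model takes no time and is no camera call; for the wrist camera it gives the pose at the moment of the call.
- robot.hand_in(): hands the job in; it is judged then, once.
The state is a dict: "time": time; "qpos": joint angles; "qvel": joint speeds; "joint_efforts": joint torques, N m; "tool_pos": TCP position; "tool_rot": TCP orientation; "contact_force": force on the tool from outside, world axes, zero at the start; "torque": the same for the moment, N m; "opening": finger opening in m; "grip_force": force on a finger pad.
Only numpy, scipy, OpenCV 4.12 (cv2) and the standard library are available. Lean on these libraries where they do the work, as an engineer would, in place of code of your own. Each camera call takes 0.05 s, during which the arm holds its last target. There are 200 camera calls.

## Working session

There is one attempt and no reset: what is moved stays moved. The work goes in short steps, Python scripts to look and compute and a tool call to move; the robot and the scene stay as the last step left them, time stands still between calls to the robot, and variables do not carry over. Pictures are saved under pics/ and viewed, at most 10 in all, crops included, and the job is handed in when it is done.

Besides the shell and the picture viewer there is one more tool, called after "Call:" as name(argument=value, ...) on one line, values as JSON. arm_command: Moves the arm, as the interface text tells. Its arguments: {"type":"object","properties":{"moves":{"type":"array"},"squeeze":{"type":"number"}},"required":["moves"]}

```bash
mkdir -p pics
python3 - <<'E'
from cell import robot
import cv2,numpy as np
for n in("scene","top"):
    im=robot.read_camera(n); cv2.imwrite(f"pics/{n}0.png",im[:,:,::-1])
    m=robot.camera_model(n); print(n,m["fx"],m["cx"],m["cy"],np.round(m["R"],3).tolist(),np.round(m["t"],3))
s=robot.observe();print(s)
E
```

```text
scene 413.2572744206527 321.07226334428043 193.5845310518325 [[-0.781, 0.625, -0.013], [0.403, 0.487, -0.775], [-0.478, -0.61, -0.632]] [ 0.533 -0.13   1.255]
top 477.36834358426586 313.27081396814344 201.7570479170203 [[0.006, -1.0, 0.009], [-0.989, -0.007, -0.145], [0.145, -0.008, -0.989]] [-0.091  0.595  1.218]
{'time': 0.1, 'qpos': array([-1.27600273e+00,  3.42639615e-01,  1.52490483e+00, -3.54879668e-05,
        1.27541406e+00, -1.46015579e-01]), 'qvel': array([-0.00082166, -0.00138536, -0.00074112, -0.00100213,  0.00162284,
        0.00080633]), 'joint_efforts': array([ 9.10475337e-04, -4.32005560e+01, -2.44693834e+01,  7.18331407e-02,
        5.25691453e-02, -3.93455525e-05]), 'tool_pos': array([ 0.22389914, -0.47446237,  0.22612725]), 'tool_rot': array([-3.14023639e+00, -1.65152825e-04,  4.40819413e-01]), 'contact_force': array([-0.24159924,  0.15349408,  0.3595221 ]), 'torque': array([0.00739858, 0.01944915, 0.02097469]), 'grip_force': 0.0, 'opening': 0.09200670834944433}
```

View pics/top0.png

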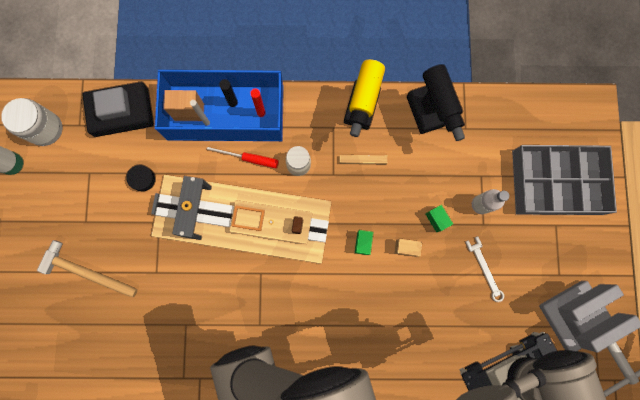

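View pics/scene0.png

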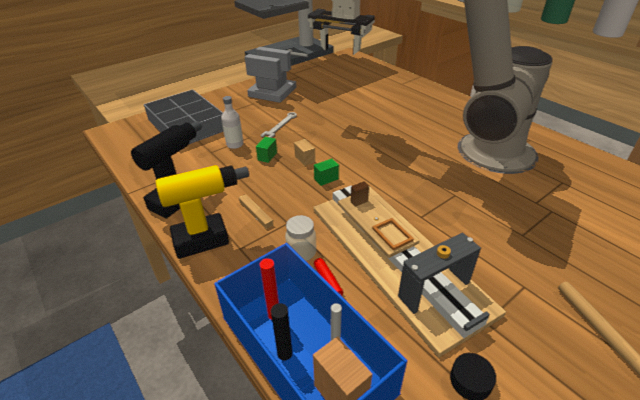

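Top view: the pale wooden block is at (408,247). Look-alikes are the green blocks at (364,242) and (439,218), the larger wood block in the blue box at (183,104), and the strip at (362,160). I choose (408,247), since it is bare wood, squat, and stands on the bench to the right of the jig. The scene view at (305,152) agrees. Next is a close crop to check this and read corners.

Run:
```python
import cv2,numpy as np
im=cv2.imread("pics/top0.png")
a=cv2.resize(im[170:270,145:345],None,fx=4,fy=4,interpolation=cv2.INTER_CUBIC)
b=cv2.resize(im[225:270,345:445],None,fx=8,fy=8,interpolation=cv2.INTER_CUBIC)[:200*1]
b=cv2.resize(im[230:265,385:435],None,fx=5,fy=5,interpolation=cv2.INTER_CUBIC)
c=np.zeros((575,800,3),np.uint8);c[:400]=a;c[400:575,:250]=b
b=cv2.resize(im[225:260,345:385],None,fx=5,fy=5);c[400:575,300:500]=b
cv2.imwrite("pics/crop.png",c)
```

```text
(no output)
```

View pics/crop.png

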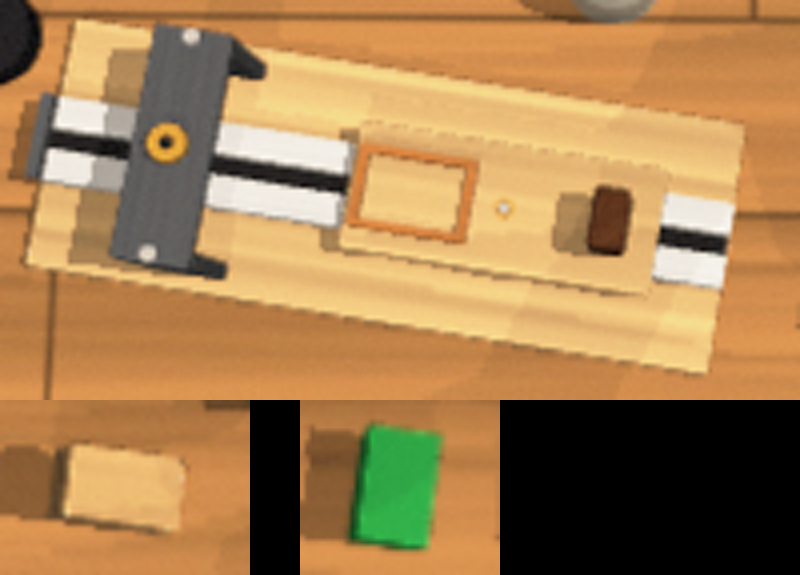

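The crop confirms a pale, squat wooden block, with its top corners at about (398,240)–(422,256) in the top image. The pocket's centre is near (248,219), the handle near (297,225), the pin at (271,222), and the jig's base corners read well.

```bash
cat > h.py <<'E'
import numpy as np,cv2
from cell import robot
from scipy.optimize import least_squares
from scipy.spatial.transform import Rotation as Ro
def proj(m,X):
    c=np.asarray(X)@np.array(m["R"]).T+m["t"]
    return np.c_[m["fx"]*c[:,0]/c[:,2]+m["cx"],m["fy"]*c[:,1]/c[:,2]+m["cy"]]
def fit(m,P,px,guess):
    """planar pose x,y,yaw of model points P (with z)"""
    P=np.array(P,float);px=np.array(px,float)
    def f(p):
        c,s=np.cos(p[2]),np.sin(p[2])
        return (proj(m,np.c_[p[0]+c*P[:,0]-s*P[:,1],p[1]+s*P[:,0]+c*P[:,1],P[:,2]])-px).ravel()
    r=least_squares(f,guess,loss="soft_l1");return r.x,np.abs(r.fun).max()
def rect(hx,hy,z): return [[hx,hy,z],[hx,-hy,z],[-hx,-hy,z],[-hx,hy,z]]  # TL,TR,BR,BL in top image
E
python3 - <<'E'
from h import *
m=robot.camera_model("top")
A=lambda l:np.array(l)/4+[145-.4,170-.4]
print("board",fit(m,[[.085,.28,.018],[.085,-.18,.018],[-.085,-.18,.018],[-.085,.28,.018]],A([[77,20],[744,125],[707,373],[27,265]]),[.5,.2,-.1]))
print("pocket",fit(m,rect(.0275,.0385,.0605),A([[362,143],[479,158],[465,243],[345,230]]),[.5,.1,-.1]))
print("handle",fit(m,rect(.02,.012,.1025),A([[598,185],[632,190],[623,255],[588,250]]),[.5,.1,-.1]))
print("block",fit(m,rect(.019,.03,.05),(np.array([[71,447-400],[187,460-400],[181,530-400],[67,518-400]])/5+[385-.4,230-.4]),[.45,-.2,-.1]))
w=robot.camera_model("wrist");s=robot.observe()
R=np.array(w["R"]);T=Ro.from_euler("xyz",s["tool_rot"]).as_matrix()
print("cam in tool",T.T@(-R.T@w["t"]-s["tool_pos"]),np.round(R@T,3).tolist(),w["fx"])
E
```

```text
board (array([ 0.54601632,  0.05528596, -0.15001216]), np.float64(0.6087636831587133))
pocket (array([ 0.54959966,  0.08271686, -0.1258682 ]), np.float64(0.6512452085902396))
handle (array([ 0.52906675, -0.04642759, -0.13414497]), np.float64(0.521746078584215))
block (array([ 0.47691645, -0.33848767, -0.09969747]), np.float64(0.32458631523337544))
cam in tool [ 0.07908327 -0.00094915 -0.15708723] [[0.001, 1.0, 0.0], [-0.957, 0.001, -0.289], [-0.289, -0.0, 0.957]] 287.6433278548137
```

```bash
cat >> h.py <<'E'
def go(x,y,z,yaw):
    s=robot.observe();T=Ro.from_euler("xyz",s["tool_rot"]);G=Ro.from_euler("xyz",[np.pi,0,yaw])
    print("t",round(s["time"],2),"tcp",np.round(s["tool_pos"],4),"rot",np.round(s["tool_rot"],4))
    print("shift",np.round(T.inv().apply(np.array([x,y,z])-s["tool_pos"]),4),"turn",np.round((T.inv()*G).as_rotvec(),4))
E
python3 -c "
from h import *
go(.477,-.338,.14,1.47)"
```

```text
t 0.1 tcp [ 0.2239 -0.4745  0.2261] rot [-3.1402e+00 -2.0000e-04  4.4080e-01]
shift [ 0.2871 -0.0153  0.0862] turn [-1.1000e-03 -8.0000e-04 -1.0292e+00]
```

Call:
arm_command(moves=[[[0.05, -0.003, 0.01], [0, 0, -0.15], 0.0918], [[0.1, -0.006, 0.025], [0, 0, -0.3], 0.0918], [[0.15, -0.008, 0.04], [0, 0, -0.45], 0.0918], [[0.2, -0.01, 0.055], [0, 0, -0.6], 0.0918], [[0.25, -0.013, 0.07], [0, 0, -0.75], 0.0918]], squeeze=25)

```text
time: 0.6
tool_pos: [0.4375, -0.3598, 0.1588]
tool_rot: [-3.141, -0.0, 1.197]
contact_force: [-0.6, 0.1, -0.4]
opening: 0.0919
grip_force: 0.0
```

```bash
python3 -c "
from h import *
go(.477,-.338,.14,1.47)"
```

```text
t 0.6 tcp [ 0.4375 -0.3598  0.1588] rot [-3.1412 -0.      1.1967]
shift [0.0348 0.0288 0.0188] turn [-4.000e-04 -1.000e-04 -2.733e-01]
```

Call:
arm_command(moves=[[[0.015, 0.012, 0.008], [0, 0, -0.14], 0.0918], [[0.0285, 0.0235, 0.016], [0, 0, -0.28], 0.0918], [[0.0285, 0.0235, 0.016], [0, 0, -0.28], 0.0918], [[0.0285, 0.0235, 0.016], [0, 0, -0.28], 0.0918], [[0.0285, 0.0235, 0.016], [0, 0, -0.28], 0.0918]])

```text
time: 1.1
tool_pos: [0.4678, -0.344, 0.144]
tool_rot: [3.141, 0.0, 1.468]
contact_force: [-0.0, 0.5, -0.4]
opening: 0.0918
grip_force: 0.0
```

```bash
python3 -c "
from h import *
w=robot.camera_model('wrist')
im=robot.read_camera('wrist');cv2.imwrite('pics/w1.png',im[:,:,::-1])
import pickle;pickle.dump(w,open('w1.pkl','wb'))
print(proj(w,[[.477,-.3385,.05]]))
go(.477,-.338,.14,1.47)"
```

```text
[[328.15956775 199.8774448 ]]
t 1.15 tcp [ 0.4678 -0.3441  0.1441] rot [3.1412e+00 6.0000e-04 1.4676e+00]
shift [0.007  0.0086 0.0041] turn [ 0.0004  0.0006 -0.0024]
```

View pics/w1.png

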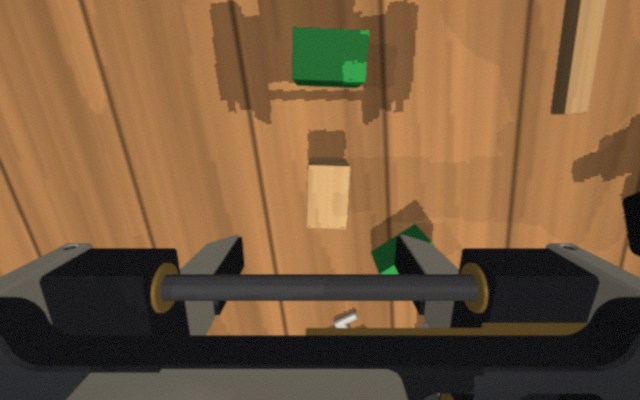

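The wrist view shows the pale block's top face with corners at about (311,165), (350,165), (348,229) and (306,227), close to the prediction. The green blocks at (330,57) and (402,250) stay clear of the fingers.

```bash
python3 -c "
from h import *
import pickle
w=pickle.load(open('w1.pkl','rb'))
im=cv2.imread('pics/w1.png')
# auto refine: bright pale mask
hsv=cv2.cvtColor(im,cv2.COLOR_BGR2HSV)[150:245,290:370]
t=cv2.cvtColor(im,cv2.COLOR_BGR2HSV)[200,330];print(t,cv2.cvtColor(im,cv2.COLOR_BGR2HSV)[200,300])
mk=((hsv[...,1]<int(t[1])+25)&(hsv[...,2]>int(t[2])-30)).astype(np.uint8)
n,l,st,c=cv2.connectedComponentsWithStats(mk);k=1+st[1:,4].argmax();print(st[k])
ys,xs=np.where(l==k);r=cv2.minAreaRect(np.c_[xs+290,ys+150].astype(np.float32));print(r,cv2.boxPoints(r))
P=rect(.019,.03,.05)
# image: up=+y, right=+x : TL=(-x,+y)
M=[[-.019,.03,.05],[.019,.03,.05],[.019,-.03,.05],[-.019,-.03,.05]]
print(fit(w,M,[[309,164.5],[350.5,165],[348.5,229],[306,227.5]],[.477,-.338,-.1]))
"
```

```text
[ 17 120 224] [ 15 144 172]
[  17   16   43   64 2481]
((327.61090087890625, 197.17198181152344), (40.620643615722656, 62.7859992980957), 2.726310968399048) [[305.83035 227.56339]
 [308.8168  164.84845]
 [349.39145 166.78058]
 [346.405   229.49551]]
(array([ 0.47749051, -0.33635444, -0.1289097 ]), np.float64(1.0533445512655817))
```

```bash
python3 -c "
from h import *
go(.4773,-.337,.06,1.44)"
```

```text
t 1.15 tcp [ 0.4678 -0.3441  0.1441] rot [3.1412e+00 6.0000e-04 1.4676e+00]
shift [0.0081 0.0087 0.0841] turn [0.0004 0.0006 0.0276]
```

Call:
arm_command(moves=[[[0.004, 0.004, 0.03], [0, 0, 0.028], 0.07], [[0.008, 0.0085, 0.06], [0, 0, 0.028], 0.07], [[0.008, 0.0085, 0.084], [0, 0, 0.028], 0.07], [[0.008, 0.0085, 0.084], [0, 0, 0.028], 0.07], [[0.008, 0.0085, 0.084], [0, 0, 0.028], 0.07]])

```text
time: 1.65
tool_pos: [0.4774, -0.337, 0.0604]
tool_rot: [3.141, 0.0, 1.441]
contact_force: [0.7, 0.2, 0.1]
opening: 0.0703
grip_force: 0.0
```

```bash
python3 -c "
from h import *
go(.4773,-.337,.018,1.44)"
```

```text
t 1.65 tcp [ 0.4774 -0.337   0.0604] rot [3.1413e+00 3.0000e-04 1.4410e+00]
shift [-0.     -0.0001  0.0424] turn [0.0003 0.0003 0.001 ]
```

Call:
arm_command(moves=[[[0, 0, 0.022], [0, 0, 0], 0.07], [[0, 0, 0.0425], [0, 0, 0], 0.07], [[0, 0, 0.0425], [0, 0, 0], 0.035], [[0, 0, 0.0425], [0, 0, 0], 0.03], [[0, 0, 0.0425], [0, 0, 0], 0.03]], squeeze=20)

```text
time: 2.15
tool_pos: [0.4786, -0.3372, 0.0191]
tool_rot: [3.139, 0.002, 1.442]
contact_force: [-0.1, 0.8, 0.6]
opening: 0.0507
grip_force: 0.0
```

Call:
arm_command(moves=[[[0, 0, 0], [0, 0, 0], 0.03], [[0, 0, 0], [0, 0, 0], 0.03], [[0, 0, 0], [0, 0, 0], 0.03], [[0, 0, 0], [0, 0, 0], 0.03], [[0, 0, 0], [0, 0, 0], 0.03]])

```text
time: 2.65
tool_pos: [0.4782, -0.3367, 0.0183]
tool_rot: [3.14, 0.001, 1.443]
contact_force: [-0.8, -0.1, 6.5]
opening: 0.0378
grip_force: 20.0
```

Call:
arm_command(moves=[[[0, 0, -0.03], [0, 0, 0], 0.03], [[0, 0, -0.07], [0, 0, 0], 0.03], [[0, 0, -0.11], [0, 0, 0], 0.03], [[0, 0, -0.15], [0, 0, 0], 0.03], [[0, 0, -0.15], [0, 0, 0], 0.03]])

```text
time: 3.15
tool_pos: [0.48, -0.3381, 0.1734]
tool_rot: [3.132, 0.007, 1.443]
contact_force: [-0.7, -1.4, -0.3]
opening: 0.0377
grip_force: 20.0
```

```bash
python3 -c "
from h import *
go(.541,.02,.17,1.422)"
```

```text
t 3.15 tcp [ 0.48   -0.3381  0.1734] rot [3.1323 0.0066 1.443 ]
shift [0.363  0.0148 0.0011] turn [0.0094 0.0065 0.021 ]
```

Call:
arm_command(moves=[[[0.04, 0.002, 0], [0, 0, 0.01], 0.03], [[0.085, 0.004, 0], [0, 0, 0.02], 0.03], [[0.13, 0.006, 0], [0, 0, 0.02], 0.03], [[0.175, 0.008, 0], [0, 0, 0.02], 0.03], [[0.22, 0.01, 0], [0, 0, 0.02], 0.03]])

```text
time: 3.65
tool_pos: [0.5153, -0.1174, 0.1664]
tool_rot: [-3.141, -0.0, 1.422]
contact_force: [0.4, -0.0, -0.6]
opening: 0.038
grip_force: 20.0
```

Call:
arm_command(moves=[[[0.04, 0.001, 0], [0, 0, 0], 0.03], [[0.08, 0.003, 0], [0, 0, 0], 0.03], [[0.115, 0.004, 0], [0, 0, 0], 0.03], [[0.135, 0.005, 0], [0, 0, 0], 0.03], [[0.135, 0.005, 0], [0, 0, 0], 0.03]])

```text
time: 4.15
tool_pos: [0.5403, 0.0162, 0.1663]
tool_rot: [-3.14, -0.001, 1.426]
contact_force: [-0.7, 0.2, -0.2]
opening: 0.0375
grip_force: 20.0
```

```bash
python3 -c "
from h import *
go(.541,.02,.17,1.422)"
```

```text
t 4.15 tcp [0.5403 0.0162 0.1663] rot [-3.1404e+00 -5.0000e-04  1.4263e+00]
shift [ 0.0039  0.0002 -0.0037] turn [-0.0012 -0.0005  0.0043]
```

```bash
python3 -c "
from h import *
w=robot.camera_model('wrist')
im=robot.read_camera('wrist');cv2.imwrite('pics/w2.png',im[:,:,::-1])
import pickle;pickle.dump(w,open('w2.pkl','wb'))
print(proj(w,[[.5498,.0825,.0605]]))
go(.541,.02,.17,1.422)"
```

```text
[[318.78941462 130.68608518]]
t 4.2 tcp [0.5402 0.0146 0.1663] rot [-3.1404e+00  3.0000e-04  1.4254e+00]
shift [ 0.0054  0.     -0.0037] turn [-0.0012  0.0003  0.0034]
```

View pics/w2.png

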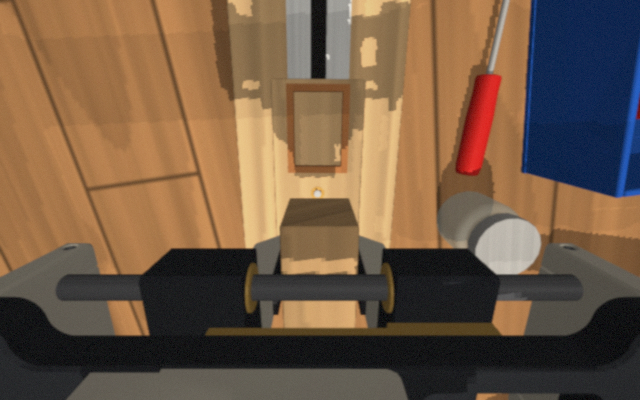

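The wrist view shows the pocket's lip corners at about (287,82), (350,83), (349,173) and (287,172), with the held block below them at (320,215) and gripped straight. I'll zoom in for exact edges.

```bash
python3 -c "
import cv2
im=cv2.imread('pics/w2.png')[70:240,265:375]
im=cv2.convertScaleAbs(im,alpha=1.5)
cv2.imwrite('pics/w2c.png',cv2.resize(im,None,fx=3.5,fy=3.5,interpolation=cv2.INTER_CUBIC))"
```

```text
(no output)
```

View pics/w2c.png

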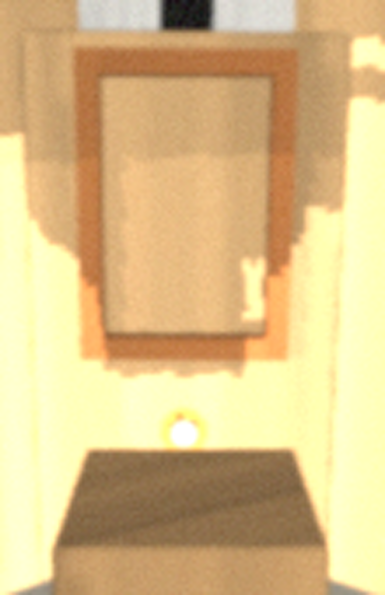

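The crop shows the lip's outer corners at (76,48), (299,48), (289,359) and (82,359). The block's front face has its bottom edge at (88–298,450) and its top edge at (55–328,548).

```bash
python3 -c "
from h import *
import pickle
w=pickle.load(open('w2.pkl','rb'))
A=lambda l:np.array(l)/3.5+[265-.36,70-.36]
M=lambda hx,hy,z:[[-hx,hy,z],[hx,hy,z],[hx,-hy,z],[-hx,-hy,z]]
print('pocket',fit(w,M(.0275,.0385,.0605),A([[76,48],[299,48],[289,359],[82,359]]),[.55,.08,-.13]))
px=A([[88,450],[298,450],[328,548],[55,548]])
def f(p):
    c,s=np.cos(p[3]),np.sin(p[3])
    L=np.array([[-.019,.03,0],[.019,.03,0],[.019,.03,.05],[-.019,.03,.05]])
    W=np.c_[p[0]+c*L[:,0]-s*L[:,1],p[1]+s*L[:,0]+c*L[:,1],p[2]+L[:,2]]
    return (proj(w,W)-px).ravel()
r=least_squares(f,[.54,.015,.148,-.15]);print('block',r.x,np.abs(r.fun).max())
go(r.x[0],r.x[1],.17,1.422)"
```

```text
pocket (array([ 0.54913231,  0.08338485, -0.1487383 ]), np.float64(0.6894450644448966))
block [ 0.54062224  0.01452655  0.14368612 -0.14328187] 1.0085152749873032
t 4.2 tcp [0.5402 0.0146 0.1663] rot [-3.1404e+00  3.0000e-04  1.4254e+00]
shift [-0.      0.0004 -0.0037] turn [-0.0012  0.0003  0.0034]
```

```bash
python3 -c "
from h import *
go(.549,.0832,.10,1.422)"
```

```text
t 4.2 tcp [0.5402 0.0146 0.1663] rot [-3.1404e+00  3.0000e-04  1.4254e+00]
shift [ 0.0691 -0.0011  0.0663] turn [-0.0012  0.0003  0.0034]
```

Call:
arm_command(moves=[[[0.03, 0, 0.01], [0, 0, 0.003], 0.03], [[0.06, -0.001, 0.03], [0, 0, 0.003], 0.03], [[0.069, -0.001, 0.055], [0, 0, 0.003], 0.03], [[0.069, -0.001, 0.066], [0, 0, 0.003], 0.03], [[0.069, -0.001, 0.066], [0, 0, 0.003], 0.03]])

```text
time: 4.7
tool_pos: [0.5485, 0.0807, 0.0993]
tool_rot: [-3.138, 0.001, 1.419]
contact_force: [0.1, 0.2, -0.8]
opening: 0.0376
grip_force: 20.0
```

```bash
python3 -c "
from h import *
go(.549,.0832,.074,1.422)"
```

```text
t 4.7 tcp [0.5485 0.0807 0.0993] rot [-3.1376e+00  1.2000e-03  1.4192e+00]
shift [0.0026 0.0002 0.0253] turn [-0.004   0.0012 -0.0028]
```

Call:
arm_command(moves=[[[0.001, 0, 0.005], [0, 0, 0], 0.03], [[0.002, 0, 0.01], [0, 0, 0], 0.03], [[0.002, 0, 0.012], [0, 0, 0], 0.03], [[0.002, 0, 0.012], [0, 0, 0], 0.03], [[0.002, 0, 0.012], [0, 0, 0], 0.03]])

```text
time: 5.2
tool_pos: [0.5502, 0.0837, 0.0894]
tool_rot: [3.141, 0.0, 1.42]
contact_force: [-1.5, -0.4, -0.1]
opening: 0.0379
grip_force: 20.0
```

```bash
python3 -c "
from h import *
go(.549,.0832,.074,1.422)"
```

```text
t 5.2 tcp [0.5502 0.0837 0.0894] rot [3.141  0.     1.4196]
shift [-0.0007 -0.0012  0.0154] turn [ 0.0006  0.     -0.0024]
```

Call:
arm_command(moves=[[[-0.0005, -0.001, 0.004], [0, 0, 0], 0.03], [[-0.0005, -0.001, 0.008], [0, 0, 0], 0.03], [[-0.0005, -0.001, 0.012], [0, 0, 0], 0.03], [[-0.0005, -0.001, 0.0155], [0, 0, 0], 0.03], [[-0.0005, -0.001, 0.0155], [0, 0, 0], 0.03]])

```text
time: 5.7
tool_pos: [0.5486, 0.0836, 0.0729]
tool_rot: [-3.14, 0.0, 1.42]
contact_force: [-0.1, 1.3, -0.9]
opening: 0.038
grip_force: 20.0
```

```bash
python3 -c "
from h import *
go(.549,.0832,.071,1.422);print(robot.observe()['contact_force'])"
```

```text
t 5.7 tcp [0.5486 0.0836 0.0729] rot [-3.1404e+00  3.0000e-04  1.4198e+00]
shift [-0.0003  0.0005  0.0019] turn [-0.0012  0.0003 -0.0022]
[-0.12492871  1.30717253 -0.91180824]
```

Call:
arm_command(moves=[[[0, 0, 0.001], [0, 0, 0], 0.03], [[0, 0, 0.002], [0, 0, 0], 0.03], [[0, 0, 0.0025], [0, 0, 0], 0.03], [[0, 0, 0.0025], [0, 0, 0], 0.03], [[0, 0, 0.0025], [0, 0, 0], 0.03]])

```text
time: 6.2
tool_pos: [0.549, 0.0836, 0.0712]
tool_rot: [3.141, 0.0, 1.42]
contact_force: [0.3, -0.1, -0.3]
opening: 0.0375
grip_force: 20.0
```

Call:
arm_command(moves=[[[0, 0, 0.0005], [0, 0, 0], 0.03], [[0, 0, 0.001], [0, 0, 0], 0.03], [[0, 0, 0.0015], [0, 0, 0], 0.03], [[0, 0, 0.0015], [0, 0, 0], 0.03], [[0, 0, 0.0015], [0, 0, 0], 0.03]])

```text
time: 6.7
tool_pos: [0.5491, 0.0836, 0.0708]
tool_rot: [3.141, 0.0, 1.42]
contact_force: [-3.1, 0.9, 9.0]
opening: 0.0381
grip_force: 20.0
```

Contact came at exactly the expected floor height, so I'll release.

Call:
arm_command(moves=[[[0, 0, 0], [0, 0, 0], 0.06], [[0, 0, 0], [0, 0, 0], 0.06], [[0, 0, 0], [0, 0, 0], 0.06], [[0, 0, 0], [0, 0, 0], 0.06], [[0, 0, -0.003], [0, 0, 0], 0.06]])

```text
time: 7.2
tool_pos: [0.5487, 0.0835, 0.0722]
tool_rot: [-3.141, 0.0, 1.42]
contact_force: [0.1, -0.9, 0.6]
opening: 0.06
grip_force: 0.0
```

Call:
arm_command(moves=[[[0, 0, -0.02], [0, 0, 0], 0.06], [[0, 0, -0.05], [0, 0, 0], 0.06], [[0, 0, -0.08], [0, 0, 0], 0.06], [[-0.03, 0, -0.1], [0, 0, 0], 0.06], [[-0.06, 0, -0.1], [0, 0, 0], 0.06]])

```text
time: 7.7
tool_pos: [0.5416, 0.024, 0.176]
tool_rot: [3.135, -0.0, 1.422]
contact_force: [0.4, -0.2, -1.1]
opening: 0.06
grip_force: 0.0
```

```bash
python3 -c "
from h import *
import pickle
w=robot.camera_model('wrist')
im=robot.read_camera('wrist');cv2.imwrite('pics/w3.png',im[:,:,::-1])
pickle.dump(w,open('w3.pkl','wb'))
go(.5302,-.0465,.16,1.422)"
```

```text
t 7.75 tcp [0.5402 0.0198 0.1744] rot [3.1381e+00 2.4000e-03 1.4193e+00]
shift [-0.067   0.      0.0146] turn [ 0.0035  0.0024 -0.0027]
```

View pics/w3.png

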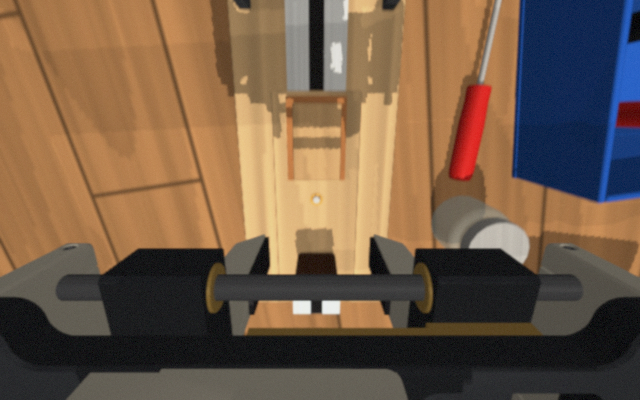

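The block stands in the pocket with its top at about (292–343, 105–180). Lips show evenly at the left, right and far side. The handle is at (316,268), between the fingers.

Call:
arm_command(moves=[[[-0.03, 0, 0], [0, 0, 0], 0.065], [[-0.055, 0, 0.005], [0, 0, 0], 0.065], [[-0.066, 0, 0.01], [0, 0, 0], 0.065], [[-0.066, 0, 0.03], [0, 0, 0], 0.065], [[-0.066, 0, 0.05], [0, 0, 0], 0.065]])

```text
time: 8.25
tool_pos: [0.5303, -0.0411, 0.1222]
tool_rot: [3.141, -0.0, 1.419]
contact_force: [0.5, -0.6, 1.2]
opening: 0.0651
grip_force: 0.0
```

```bash
python3 -c "
from h import *
go(.5295,-.046,.061,1.422)"
```

```text
t 8.25 tcp [ 0.5303 -0.0411  0.1222] rot [ 3.1406e+00 -2.0000e-04  1.4187e+00]
shift [-0.005  -0.0001  0.0612] turn [ 0.001  -0.0002 -0.0033]
```

Call:
arm_command(moves=[[[-0.004, 0, 0.015], [0, 0, 0], 0.065], [[-0.004, 0, 0.03], [0, 0, 0], 0.065], [[-0.004, 0, 0.045], [0, 0, 0], 0.065], [[-0.004, 0, 0.06], [0, 0, 0], 0.065], [[-0.004, 0, 0.06], [0, 0, 0], 0.065]])

```text
time: 8.75
tool_pos: [0.528, -0.0441, 0.0606]
tool_rot: [-3.137, -0.0, 1.42]
contact_force: [-1.4, 0.4, -0.7]
opening: 0.0648
grip_force: 0.0
```

```bash
python3 -c "
from h import *
go(.5295,-.046,.061,1.422)"
```

```text
t 8.75 tcp [ 0.528  -0.0441  0.0606] rot [-3.1372e+00 -5.0000e-04  1.4199e+00]
shift [-0.0016  0.0017 -0.0004] turn [-0.0044 -0.0005 -0.0021]
```

Close on the handle.

Call:
arm_command(moves=[[[-0.001, 0.001, 0], [0, 0, 0], 0.05], [[-0.001, 0.001, 0], [0, 0, 0], 0.035], [[-0.001, 0.001, 0], [0, 0, 0], 0.03], [[-0.001, 0.001, 0], [0, 0, 0], 0.03], [[-0.001, 0.001, 0], [0, 0, 0], 0.03]], squeeze=30)

```text
time: 9.25
tool_pos: [0.5288, -0.0458, 0.0631]
tool_rot: [-3.139, 0.0, 1.42]
contact_force: [-5.8, -0.1, 4.3]
opening: 0.04
grip_force: 30.0
```

```bash
python3 -c "
from h import *
s=robot.observe();print(s)"
```

```text
{'time': 9.25, 'qpos': array([-2.30700525e-01,  5.41542327e-01,  1.71173861e+00, -4.36321864e-04,
        8.91033584e-01, -7.95955287e-02]), 'qvel': array([ 0.0005714 , -0.00078201,  0.0023281 ,  0.00041596,  0.00020148,
       -0.00023258]), 'joint_efforts': array([ 1.97945087e-02, -4.53511369e+01, -2.05734587e+01,  2.57373936e-01,
       -1.57561205e+00, -1.04643180e-02]), 'tool_pos': array([ 0.52883099, -0.04584478,  0.06308358]), 'tool_rot': array([-3.13885244e+00,  1.21094465e-04,  1.41996623e+00]), 'contact_force': array([-5.75363774, -0.12368539,  4.28655331]), 'torque': array([0.04194032, 0.74150112, 0.02762605]), 'grip_force': 29.99153047800064, 'opening': 0.040033280907222024}
```

Call:
arm_command(moves=[[[0.003, -0.001, 0], [0, 0, 0], 0.03], [[0.009, -0.001, 0], [0, 0, 0], 0.03], [[0.017, -0.001, 0], [0, 0, 0], 0.03], [[0.026, -0.001, 0], [0, 0, 0], 0.03], [[0.035, -0.001, 0], [0, 0, 0], 0.03]])

```text
time: 9.75
tool_pos: [0.5342, -0.011, 0.0631]
tool_rot: [-3.141, 0.001, 1.42]
contact_force: [-4.2, -3.5, 5.9]
opening: 0.0398
grip_force: 30.0
```

```bash
cat >> h.py <<'E'
def rail():
    s=robot.observe();u=np.array([.1494,.9888,0]);v=np.array([.9888,-.1494,0]);d=s["tool_pos"]-[.5288,-.0458,.063]
    print("t",round(s["time"],2),"q~",round(.028+d@u,4),"side",round(d@v,4),"z",round(d[2],4),"yaw",round(s["tool_rot"][2],4),
      "Frail %.1f Fside %.1f Fz %.1f"%(s["contact_force"]@u,s["contact_force"]@v,s["contact_force"][2]),"op",s["opening"])
E
python3 -c "
from h import *
rail()"
```

```text
t 9.75 q~ 0.0632 side 0.0001 z 0.0001 yaw 1.4198 Frail -4.0 Fside -3.7 Fz 5.9 op 0.03982997845861194
```

Call:
arm_command(moves=[[[0.01, -0.0005, -0.0005], [0, 0, 0], 0.03], [[0.02, -0.0005, -0.0005], [0, 0, 0], 0.03], [[0.03, -0.0005, -0.0005], [0, 0, 0], 0.03], [[0.038, -0.0005, -0.0005], [0, 0, 0], 0.03], [[0.045, -0.0005, -0.0005], [0, 0, 0], 0.03]])

```text
time: 10.25
tool_pos: [0.541, 0.034, 0.0631]
tool_rot: [3.141, 0.0, 1.42]
contact_force: [0.6, -3.1, 0.9]
opening: 0.0398
grip_force: 30.0
```

```bash
python3 -c "
from h import *
rail();im=robot.read_camera('scene');cv2.imwrite('pics/s1.png',cv2.resize(im[180:360,290:530],None,fx=3,fy=3)[:,:,::-1])"
```

```text
t 10.25 q~ 0.1087 side 0.0002 z 0.0001 yaw 1.42 Frail -3.0 Fside 1.1 Fz 0.9 op 0.03979230787939189
```

View pics/s1.png

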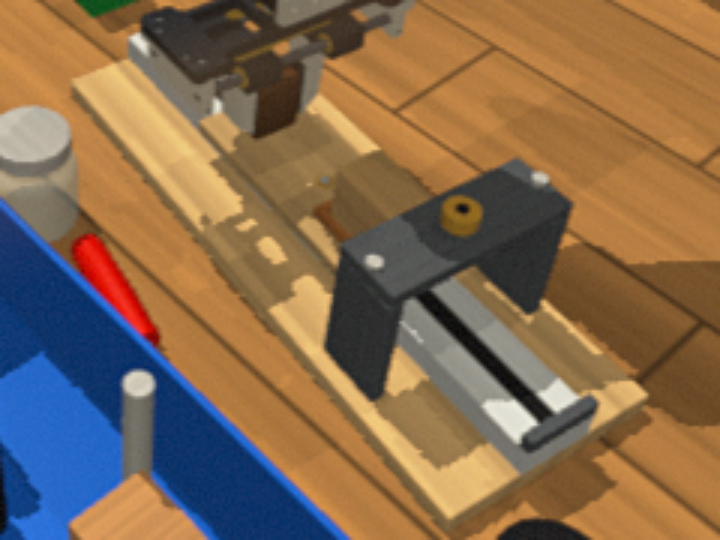

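The scene crop shows the block upright in the pocket at (375,200), just entering under the bridge, with the handle held at (275,100). I'll go on, then slow down.

Call:
arm_command(moves=[[[0.006, 0, 0], [0, 0, 0], 0.03], [[0.013, 0, 0], [0, 0, 0], 0.03], [[0.02, 0, 0], [0, 0, 0], 0.03], [[0.026, 0, 0], [0, 0, 0], 0.03], [[0.031, 0, 0], [0, 0, 0], 0.03]])

```text
time: 10.8
tool_pos: [0.5457, 0.0644, 0.0631]
tool_rot: [3.141, -0.0, 1.42]
contact_force: [1.6, -4.2, -0.5]
opening: 0.0399
grip_force: 30.0
```

```bash
python3 -c "
from h import *
rail()"
```

```text
t 10.8 q~ 0.1395 side 0.0003 z 0.0001 yaw 1.4199 Frail -3.9 Fside 2.2 Fz -0.5 op 0.03988597148408212
```

Call:
arm_command(moves=[[[0.001, 0, 0], [0, 0, 0], 0.03], [[0.002, 0, 0], [0, 0, 0], 0.03], [[0.003, 0, 0], [0, 0, 0], 0.03], [[0.004, 0, 0], [0, 0, 0], 0.03], [[0.005, 0, 0], [0, 0, 0], 0.03]])

```text
time: 11.3
tool_pos: [0.5463, 0.0687, 0.0631]
tool_rot: [3.141, 0.0, 1.42]
contact_force: [2.0, -3.3, -1.0]
opening: 0.04
grip_force: 30.0
```

```bash
python3 -c "
from h import *
rail()"
```

```text
t 11.3 q~ 0.1438 side 0.0002 z 0.0001 yaw 1.4196 Frail -3.0 Fside 2.5 Fz -1.0 op 0.03998868500850778
```

Call:
arm_command(moves=[[[0.001, 0.0003, 0], [0, 0, 0], 0.03], [[0.002, 0.0003, 0], [0, 0, 0], 0.03], [[0.003, 0.0003, 0], [0, 0, 0], 0.03], [[0.004, 0.0003, 0], [0, 0, 0], 0.03], [[0.004, 0.0003, 0], [0, 0, 0], 0.03]])

```text
time: 11.8
tool_pos: [0.547, 0.073, 0.0631]
tool_rot: [-3.141, -0.0, 1.42]
contact_force: [-0.5, -1.1, 0.3]
opening: 0.0395
grip_force: 30.0
```

```bash
python3 -c "
from h import *
rail()"
```

```text
t 11.8 q~ 0.1482 side 0.0002 z 0.0001 yaw 1.4199 Frail -1.2 Fside -0.4 Fz 0.3 op 0.03954420531892502
```

Call:
arm_command(moves=[[[0.001, 0, 0], [0, 0, 0], 0.03], [[0.002, 0, 0], [0, 0, 0], 0.03], [[0.003, 0, 0], [0, 0, 0], 0.03], [[0.004, 0, 0], [0, 0, 0], 0.03], [[0.004, 0, 0], [0, 0, 0], 0.03]])

```text
time: 12.3
tool_pos: [0.5477, 0.0769, 0.0631]
tool_rot: [-3.141, -0.0, 1.42]
contact_force: [-0.8, -0.0, 2.2]
opening: 0.0397
grip_force: 30.0
```

```bash
python3 -c "
from h import *
rail()"
```

```text
t 12.3 q~ 0.1522 side 0.0003 z 0.0001 yaw 1.4199 Frail -0.1 Fside -0.8 Fz 2.2 op 0.039684827954030714
```

Call:
arm_command(moves=[[[0.0005, 0, 0], [0, 0, 0], 0.03], [[0.001, 0, 0], [0, 0, 0], 0.03], [[0.0015, 0, 0], [0, 0, 0], 0.03], [[0.002, 0, 0], [0, 0, 0], 0.03], [[0.0025, 0, 0], [0, 0, 0], 0.03]])

```text
time: 12.8
tool_pos: [0.548, 0.0792, 0.0631]
tool_rot: [-3.141, 0.0, 1.42]
contact_force: [-1.6, -2.2, 1.9]
opening: 0.0397
grip_force: 30.0
```

```bash
python3 -c "
from h import *
rail()"
```

```text
t 12.8 q~ 0.1544 side 0.0003 z 0.0001 yaw 1.4199 Frail -2.4 Fside -1.3 Fz 1.9 op 0.03972661833404048
```

Call:
arm_command(moves=[[[0.0005, 0, 0], [0, 0, 0], 0.03], [[0.001, 0, 0], [0, 0, 0], 0.03], [[0.0015, 0, 0], [0, 0, 0], 0.03], [[0.002, 0, 0], [0, 0, 0], 0.03], [[0.0025, 0, 0], [0, 0, 0], 0.03]])

```text
time: 13.3
tool_pos: [0.5484, 0.0817, 0.0631]
tool_rot: [-3.141, 0.0, 1.42]
contact_force: [-3.0, -1.1, 2.8]
opening: 0.0396
grip_force: 30.0
```

```bash
python3 -c "
from h import *
rail()"
```

```text
t 13.3 q~ 0.157 side 0.0003 z 0.0001 yaw 1.4198 Frail -1.5 Fside -2.8 Fz 2.8 op 0.039551206664748186
```

Call:
arm_command(moves=[[[0.0005, 0, 0], [0, 0, 0], 0.03], [[0.001, 0, 0], [0, 0, 0], 0.03], [[0.0015, 0, 0], [0, 0, 0], 0.03], [[0.002, 0, 0], [0, 0, 0], 0.03], [[0.0025, 0, 0], [0, 0, 0], 0.03]])

```text
time: 13.8
tool_pos: [0.5487, 0.0841, 0.0631]
tool_rot: [-3.141, 0.0, 1.42]
contact_force: [-4.2, -1.4, 3.5]
opening: 0.04
grip_force: 30.0
```

```bash
python3 -c "
from h import *
rail()"
```

```text
t 13.8 q~ 0.1595 side 0.0003 z 0.0001 yaw 1.4198 Frail -2.0 Fside -3.9 Fz 3.5 op 0.03998454837841176
```

Call:
arm_command(moves=[[[0.0005, -0.0004, -0.0003], [0, 0, 0], 0.03], [[0.001, -0.0004, -0.0003], [0, 0, 0], 0.03], [[0.0015, -0.0004, -0.0003], [0, 0, 0], 0.03], [[0.002, -0.0004, -0.0003], [0, 0, 0], 0.03], [[0.0025, -0.0004, -0.0003], [0, 0, 0], 0.03]])

```text
time: 14.3
tool_pos: [0.5491, 0.0866, 0.0632]
tool_rot: [3.141, 0.0, 1.42]
contact_force: [2.1, -2.5, -4.8]
opening: 0.0397
grip_force: 30.0
```

Call:
arm_command(moves=[[[0.0005, 0, 0], [0, 0, 0], 0.03], [[0.001, 0, 0], [0, 0, 0], 0.03], [[0.0015, 0, 0], [0, 0, 0], 0.03], [[0.002, 0, 0], [0, 0, 0], 0.03], [[0.002, 0, 0], [0, 0, 0], 0.03]])

```text
time: 14.8
tool_pos: [0.5494, 0.0887, 0.0632]
tool_rot: [3.141, -0.0, 1.42]
contact_force: [4.2, -2.5, -9.9]
opening: 0.04
grip_force: 30.0
```

Call:
arm_command(moves=[[[0.0005, 0.0003, 0.0003], [0, 0, 0], 0.03], [[0.001, 0.0003, 0.0003], [0, 0, 0], 0.03], [[0.0015, 0.0003, 0.0003], [0, 0, 0], 0.03], [[0.002, 0.0003, 0.0003], [0, 0, 0], 0.03], [[0.0025, 0.0003, 0.0003], [0, 0, 0], 0.03]])

```text
time: 15.3
tool_pos: [0.5497, 0.0911, 0.0631]
tool_rot: [-3.141, 0.0, 1.42]
contact_force: [1.9, -2.6, -5.8]
opening: 0.04
grip_force: 30.0
```

Call:
arm_command(moves=[[[0.0005, 0, 0], [0, 0, 0], 0.03], [[0.001, 0, 0], [0, 0, 0], 0.03], [[0.0015, 0, 0], [0, 0, 0], 0.03], [[0.002, 0, 0], [0, 0, 0], 0.03], [[0.0025, 0, 0], [0, 0, 0], 0.03]])

```text
time: 15.8
tool_pos: [0.5502, 0.0935, 0.0632]
tool_rot: [-3.142, 0.0, 1.42]
contact_force: [1.0, -2.3, -4.1]
opening: 0.04
grip_force: 30.0
```

Call:
arm_command(moves=[[[0.0005, 0, 0.0002], [0, 0, 0], 0.03], [[0.001, 0, 0.0002], [0, 0, 0], 0.03], [[0.0015, 0, 0.0002], [0, 0, 0], 0.03], [[0.002, 0, 0.0002], [0, 0, 0], 0.03], [[0.0025, 0, 0.0002], [0, 0, 0], 0.03]])

```text
time: 16.3
tool_pos: [0.5505, 0.096, 0.0631]
tool_rot: [3.142, 0.0, 1.42]
contact_force: [-0.4, -2.0, -0.3]
opening: 0.0398
grip_force: 30.0
```

Call:
arm_command(moves=[[[0.0005, 0, 0], [0, 0, 0], 0.03], [[0.001, 0, 0], [0, 0, 0], 0.03], [[0.0015, 0, 0], [0, 0, 0], 0.03], [[0.002, 0, 0], [0, 0, 0], 0.03], [[0.0025, 0, 0], [0, 0, 0], 0.03]])

```text
time: 16.8
tool_pos: [0.5509, 0.0985, 0.0631]
tool_rot: [3.142, 0.0, 1.42]
contact_force: [-2.4, -1.3, 2.3]
opening: 0.04
grip_force: 30.0
```

Call:
arm_command(moves=[[[0.0005, -0.0002, 0], [0, 0, 0], 0.03], [[0.001, -0.0002, 0], [0, 0, 0], 0.03], [[0.0015, -0.0002, 0], [0, 0, 0], 0.03], [[0.002, -0.0002, 0], [0, 0, 0], 0.03], [[0.0025, -0.0002, 0], [0, 0, 0], 0.03]])

```text
time: 17.3
tool_pos: [0.5514, 0.1011, 0.0631]
tool_rot: [3.141, -0.0, 1.42]
contact_force: [-0.9, -0.4, 4.3]
opening: 0.0398
grip_force: 30.0
```

Call:
arm_command(moves=[[[0.0005, 0, 0], [0, 0, 0], 0.03], [[0.001, 0, 0], [0, 0, 0], 0.03], [[0.0015, 0, 0], [0, 0, 0], 0.03], [[0.002, 0, 0], [0, 0, 0], 0.03], [[0.002, 0, 0], [0, 0, 0], 0.03]])

```text
time: 17.8
tool_pos: [0.5517, 0.1035, 0.0631]
tool_rot: [3.141, -0.001, 1.42]
contact_force: [0.7, 3.8, 5.2]
opening: 0.0398
grip_force: 30.0
```

The rail force has turned positive (+3.8 N), so the notch is drawing the carriage in. I'll use finer steps.

Call:
arm_command(moves=[[[0.0003, 0, 0], [0, 0, 0], 0.03], [[0.0006, 0, 0], [0, 0, 0], 0.03], [[0.0009, 0, 0], [0, 0, 0], 0.03], [[0.0012, 0, 0], [0, 0, 0], 0.03], [[0.0012, 0, 0], [0, 0, 0], 0.03]])

```text
time: 18.3
tool_pos: [0.5519, 0.1049, 0.0631]
tool_rot: [3.141, -0.001, 1.42]
contact_force: [-0.3, 6.1, 4.9]
opening: 0.0401
grip_force: 30.0
```

```bash
python3 -c "
from h import *
rail()"
```

```text
t 18.3 q~ 0.1804 side 0.0003 z 0.0001 yaw 1.4198 Frail 6.0 Fside -1.2 Fz 4.9 op 0.04014756584701124
```

Call:
arm_command(moves=[[[0.0003, 0, 0], [0, 0, 0], 0.03], [[0.0006, 0, 0], [0, 0, 0], 0.03], [[0.0009, 0, 0], [0, 0, 0], 0.03], [[0.001, 0, 0], [0, 0, 0], 0.03], [[0.001, 0, 0], [0, 0, 0], 0.03]])

```text
time: 18.8
tool_pos: [0.5521, 0.1059, 0.0631]
tool_rot: [3.141, -0.001, 1.42]
contact_force: [1.1, 6.7, 5.0]
opening: 0.0397
grip_force: 30.0
```

```bash
python3 -c "
from h import *
rail()"
```

```text
t 18.8 q~ 0.1815 side 0.0004 z 0.0001 yaw 1.4198 Frail 6.7 Fside 0.0 Fz 5.0 op 0.03973603546809497
```

Call:
arm_command(moves=[[[0.0003, 0, 0], [0, 0, 0], 0.03], [[0.0006, 0, 0], [0, 0, 0], 0.03], [[0.0009, 0, 0], [0, 0, 0], 0.03], [[0.001, 0, 0], [0, 0, 0], 0.03], [[0.001, 0, 0], [0, 0, 0], 0.03]])

```text
time: 19.3
tool_pos: [0.5521, 0.1062, 0.063]
tool_rot: [3.141, -0.0, 1.42]
contact_force: [-0.3, 3.2, 5.6]
opening: 0.0397
grip_force: 30.0
```

```bash
python3 -c "
from h import *
rail()"
```

```text
t 19.3 q~ 0.1818 side 0.0003 z 0.0 yaw 1.4198 Frail 3.1 Fside -0.8 Fz 5.6 op 0.039710554499846056
```

The carriage now holds itself: it moved 0.3 mm for a 1 mm command while the pull dropped. A little further will unload it.

Call:
arm_command(moves=[[[0.0003, 0, 0], [0, 0, 0], 0.03], [[0.0006, 0, 0], [0, 0, 0], 0.03], [[0.0008, 0, 0.0], [0, 0, 0], 0.03], [[0.0008, 0, 0], [0, 0, 0], 0.03], [[0.0008, 0, 0], [0, 0, 0], 0.03]])

```text
time: 19.8
tool_pos: [0.5521, 0.1065, 0.0631]
tool_rot: [3.141, 0.001, 1.42]
contact_force: [-0.4, 0.1, 5.9]
opening: 0.0398
grip_force: 30.0
```

```bash
python3 -c "
from h import *
rail()
im=robot.read_camera('scene');a=cv2.resize(im[210:310,340:460],None,fx=4,fy=4,interpolation=cv2.INTER_CUBIC)
im=robot.read_camera('top');b=cv2.resize(im[170:270,145:225+20],None,fx=4,fy=4,interpolation=cv2.INTER_CUBIC)[:, :320]
cv2.imwrite('pics/f.png',np.hstack([a,b])[:,:,::-1])"
```

```text
t 19.8 q~ 0.182 side 0.0003 z 0.0001 yaw 1.4198 Frail 0.0 Fside -0.4 Fz 5.9 op 0.03980303939271438
```

View pics/f.png

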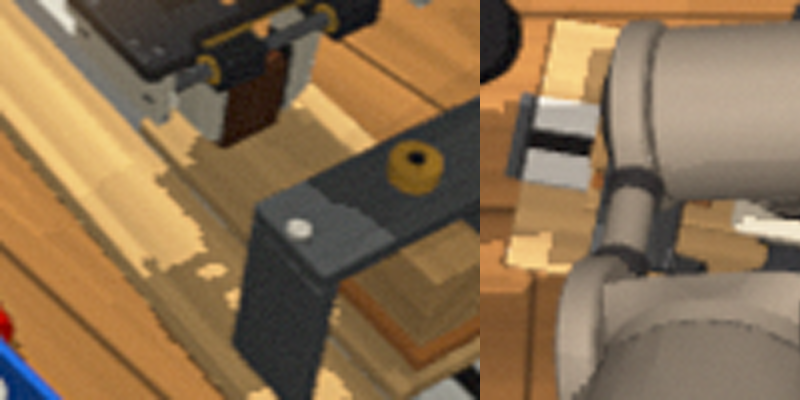

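The crop shows the block under the bridge, in its pocket at (430,290), with the handle gripped at (255,95). One last small nudge will cover friction.

Call:
arm_command(moves=[[[0.0003, 0, -0.0002], [0, 0, 0], 0.03], [[0.0003, 0, -0.0002], [0, 0, 0], 0.03], [[0.0003, 0, -0.0002], [0, 0, 0], 0.03], [[0.0003, 0, -0.0002], [0, 0, 0], 0.03], [[0.0003, 0, -0.0002], [0, 0, 0], 0.03]])

```text
time: 20.4
tool_pos: [0.5522, 0.1067, 0.0631]
tool_rot: [3.141, 0.001, 1.42]
contact_force: [0.2, -4.9, 4.2]
opening: 0.04
grip_force: 30.0
```

```bash
python3 -c "
from h import *
rail();print(robot.hand_in())"
```

```text
t 20.4 q~ 0.1823 side 0.0003 z 0.0001 yaw 1.4198 Frail -4.8 Fside 0.9 Fz 4.2 op 0.0399986168696694
the job is handed in; nothing more can be done
None
```

The job is handed in at 20.4 s: the wooden block stands in the pocket under the bridge, and the carriage is held by its handle in the notch at about 0.182 m, judged by the force on the fingers since the ball's pin was out of view.

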